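# Lay a clarinet joint in the bore scanner and start the scan

### The arm

A 7-joint arm with a two-finger parallel gripper is mounted at the origin on the work surface. World frame = base frame: x ahead of the robot, y to its left, z up, the work surface at z = 0. Lengths are in m, angles in rad, forces in N, time in s.
With the tool pointing down it reaches from about 0.4 to 0.875 m from the base axis. Payload 19.3 kg.
Tool frame: the origin (TCP) lies between the finger pads; the fingertips stand 17 mm ahead of it and the grasp point (between the pads) lies 2 mm behind it; z points along the fingers, y is the line along which they close (so a half turn about z gives the same grasp; the last joint's range is limited). The gripper opens to 85 mm and grips with 20 to 120 N. Pads are 22 mm wide; open, the fingers measure 114 mm over their backs; the gripper's body (76 mm by 85 mm) begins 54 mm behind the grasp point. The pads swing forward as they close: fully open they stand 13 mm farther back than shut.
Start: joints at [1.266, 0.521, -0.036, 1.599, 0.021, 1.021, -0.113], TCP at [0.145, -0.608, 0.248] pointing down, gripper open.
Joint ranges: [-2.91, 2.91], [-0.3, 2.13], [-1.5, 1.42], [0.17, 2.43], [-1.26, 4.41], [0.16, 1.93], [-2.52, 2.52]. Speed limits (rad/s): [1.89, 1.89, 2.39, 2.39, 3.01, 3.01, 3.01].

### API

Orientations are given as [roll, pitch, yaw] about the fixed x, y, z axes, in that order (R = Rz(yaw) Ry(pitch) Rx(roll)).
In Python, from workcell import bot gives the robot as it stands.
- The arm moves only by the shell command python3 -m inch 'ROWS' [FORCE]. ROWS is JSON, a list of rows, each a list of 7 numbers: the shift along the tool's x, y, z in units of 200 mm (1.0 is 200 mm), then the turn, a rotation vector about the tool's x, y, z in units of 90 degrees (1.0 is 90 degrees), then the opening, from 0 (shut) to 1 (fully open). In form: [[x, y, z, rx, ry, rz, grip], ...]. A call has 1 to 20 rows; each row is the pose to reach, as a shift and turn from the pose commanded when the call began, along the tool's axes at that moment; what a row does not reach only later rows make up. A row lasts 1/8 s, in which the tool goes at most 62.5 mm and 10.7 degrees, less where a joint would pass 70% of its speed; a pose out of reach is approached as far as the arm can. A call with a number of a shift or a turn outside -1 to 1 is refused whole. A call with a gripper value outside its range is refused whole. The fingers move at their own pace and stop on an object; FORCE is the grip in N (left out, the last holds). Time passes only in rows, so rows that repeat a pose let the fingers close. It gives the time, the measured TCP pose, the force, the opening and the grip force at its end, in the units of the state.
- bot.observe(): the state, without advancing time (a new reading comes with each control period).
- bot.grab_frame(name): name is "scene" or "top"; returns a dict with "img" (480x640x3 uint8, red, green, blue), "z_map" (480x640 float32, m along the optical axis (not along the pixel's ray), 0 where there is no reading), "vfov" (degrees; the focal length in pixels is half the picture's height over the tangent of half this angle, whatever the lens; pixels are square), "cx", "cy" (the principal point, pixels), "rvec" (rotation vector, rad) and "tvec" (3), from world to camera coordinates, as OpenCV has them. Camera axes: x right, y down, z forward; pixel columns grow to the right and rows downward; lengths in m; the calibration is good to about 2 mm. A picture is of the moment at which its call begins.
- bot.job_done(): hands the job in; it is judged then, once.
The state is a dict: "clock": time; "qpos": joint angles; "qd": joint speeds; "joint_efforts": joint torques, N m; "position": TCP position; "tool_rot": TCP orientation; "force": force on the tool from outside, world axes, zero at the start; "moment": the same for the moment, N m; "grip_width": finger opening in m; "finger_force": force on a finger pad.
Only numpy, scipy, OpenCV 4.12 (cv2) and the standard library are available. Lean on these libraries where they do the work, as an engineer would, in place of code of your own. Each camera call takes 0.05 s, during which the arm holds its last target. There are 200 camera calls.

### The job

Take the long keyed clarinet joint off the sloping rest, out from under the rail, and lay it in the cork cradle of the bore scanner with its thick collar end facing the scanner head; then press the start button on the head fully down and let it spring back. The wood cracks easily: keep the total finger force on the joint under 60 N (a light grip), set it down in the cradle without dropping or pressing it (under 25 N) and keep it off the bench. Leave the short barrel and the other things where they are.

Things in the scene. Friction and masses are not known exactly. Their poses are not given: they have to be found in the camera images.
- joint: dark wooden clarinet joint with steel keys along its upper side: 170 mm long, 0.2 kg, 32 mm in diameter; a 24 mm tenon on its first 14 mm, a 40 mm collar on its last 18 mm. Starts in one of the rest's two lanes, sloping 35 degrees, collar uppermost. Origin: centre of the tenon (lower) end face; x along the bore to the collar, z out of the keyed side (keys 3 mm proud), y across, to grip
- joint_mid (a point): middle of the joint on its axis, 85 mm from the tenon end; between the rest's two cork saddles, a good place to grip across y
- joint_collar (a point): centre of the joint's collar end face, 170 mm from the tenon end
- barrel: short barrel of the same dark wood, 70 mm long, 32 mm in diameter, plain with two steel bands, lying in the other lane of the rest; origin at the centre of its lower end face, x up along the bore. Stays there
- rest: fixed plywood rest, two lanes at y = +-50 mm, each with cork V saddles 90 mm apart and a stop below. Origin on the bench under the long joint's middle (its axis there 104 mm high, 37 mm off the board); x points uphill. A 10 mm rail along y at x = 30 mm, 225 mm high, on posts at y = +-115 mm: come in tilted about 35 degrees, lift 30 mm square to the slope, then draw out towards -x
- scanner: fixed grey bore scanner: base plate 100 mm wide, 18 mm thick; two 16 mm thick cork V saddles at x = +-45 mm, tops 61 mm high; at x = 113 to 188 mm a head 90 mm wide, 105 mm tall, with a round lens that looks along the cradle. Origin on the bench under the cradle's middle, x towards the head, z up
- cradle (a point): where the middle of the joint must lie: over the cradle's middle, 60 mm above the bench, on the axis of a joint resting in the saddles; axes as the scanner's
- start_button (a joint): start button, a 36 mm steel disc in a black housing on top of the scanner head: 0 is up, 0.006 m is fully down, springs back; about 5 N
- start_button_top (a point): centre of the button's top face, at scanner x = 150 mm, y = 0
- bell: turned dark wooden bell standing mouth-down on the bench: 76 mm across at the foot, 34 mm at the top, 105 mm tall; origin at the centre of its underside. Bystander
- screwdriver: screwdriver with pale wooden handle, 170 mm long, lying on the bench. Bystander
- jar: glass jar with steel cap, 64 mm across, 85 mm tall; origin at the centre of its underside. Bystander
- mallet: hammer with a pale handle, 200 mm long, lying on the bench. Bystander
- oil: small amber bottle with a black cap, 34 mm across, 95 mm tall; origin at the centre of its underside. Bystander
- pot: empty terracotta pot, 72 mm across, 85 mm tall; origin at the centre of its underside. Bystander
- cork_bung: cork bung, 48 mm across, 30 mm tall; origin at the centre of its underside. Bystander

How it is judged:
By the outcome, as a careful person would: the job done as asked, in the order asked, and still so for the second after the job is handed in, with the robot touching nothing.
It also fails if it takes over 61 s, if anything falls off the work surface, if the arm or the gripper's body presses on something with over 40 N, if the wrist force passes 120 N, or if a joint passes its speed limit or range.

## Working session

There is one attempt and no reset: what is moved stays moved. The work goes in short steps, Python scripts to look and compute and a shell command to move; the robot and the scene stay as the last step left them, time stands still between calls to the robot, and variables do not carry over. Pictures are saved under pics/ and viewed, at most 10 in all, crops included, and the job is handed in when it is done.

```bash
ls; mkdir -p pics; cat > h.py <<'E'
import numpy as np, cv2
from scipy.spatial.transform import Rotation as R
from workcell import bot
def frame(n):
    f=bot.grab_frame(n); f['f']=240/np.tan(np.radians(f['vfov'])/2)
    f['Rm']=R.from_rotvec(np.ravel(f['rvec'])).as_matrix(); f['t']=np.ravel(f['tvec']); return f
def cloud(f):
    v,u=np.mgrid[:480,:640]; z=f['z_map']
    c=np.stack([(u-f['cx'])/f['f']*z,(v-f['cy'])/f['f']*z,z],-1)
    w=(c-f['t'])@f['Rm']; w[z==0]=np.nan; return w
def ray(f,u,v,h):
    d=f['Rm'].T@np.array([(u-f['cx'])/f['f'],(v-f['cy'])/f['f'],1]); o=-f['Rm'].T@f['t']
    return o+d*(h-o[2])/d[2]
def save(f,n): cv2.imwrite('pics/'+n,f['img'][:,:,::-1])
E
python3 - <<'E'
from h import *
for n in ('scene','top'):
    f=frame(n); save(f,n+'0.png'); print(n,-f['Rm'].T@f['t'],f['f'],f['cx'],f['cy'],(f['z_map']==0).mean())
    np.savez('/tmp/%s0.npz'%n,**f)
s=bot.observe(); print({k:np.round(v,3) for k,v in s.items()})
E
```

```text
pics
scene [1.4897261  0.18093666 0.78173861] 477.50056863640395 323.848545747785 241.69609573338616 0.0038899739583333334
top [0.35564302 0.05587257 1.14182209] 464.505367429395 323.4527863340606 236.82619605091034 0.0038736979166666668
{'clock': np.float64(0.1), 'qpos': array([ 1.266,  0.522, -0.036,  1.6  ,  0.021,  1.021, -0.113]), 'qd': array([ 0.002, -0.001,  0.   , -0.001,  0.   ,  0.   ,  0.002]), 'joint_efforts': array([ 4.0000e-03, -9.2850e+01,  1.9840e+00, -3.7053e+01,  1.8000e-02,
        5.0000e-03, -0.0000e+00]), 'position': array([ 0.145, -0.608,  0.248]), 'tool_rot': array([-3.141,  0.   ,  0.235]), 'force': array([-0.072,  0.382,  0.543]), 'moment': array([-0.032, -0.   , -0.019]), 'finger_force': np.float64(0.0), 'grip_width': np.float64(0.086)}
```

View pics/scene0.png

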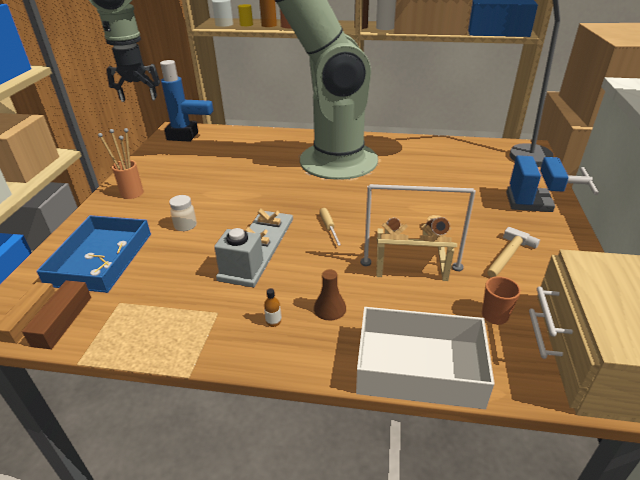

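View pics/top0.png

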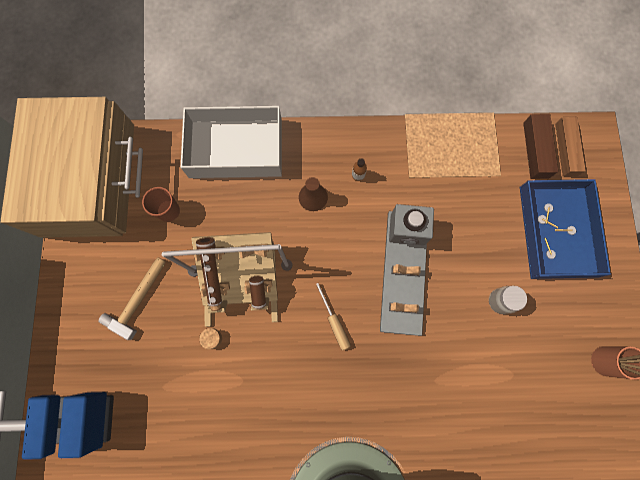

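The scene view shows the rest with its rail at about (420,230) and the scanner at (255,245). In the top view the long keyed joint lies in the left lane, from collar (207,243) to tenon (215,305), with the barrel at (258,290). The scanner's saddles are at (408,269) and (404,308), and its button is at (416,219).

```bash
cat > m.py <<'E'
from h import *
T=dict(np.load('/tmp/top0.npz')); S=dict(np.load('/tmp/scene0.npz'))
P={}
for n,f in (('top',T),('scene',S)):
    w=cloud(f); P[n]=w; hsv=cv2.cvtColor(f['img'],cv2.COLOR_RGB2HSV).astype(int)
    f['hsv']=hsv
w=P['top'];hsv=T['hsv']
# joint: dark brown in roi
roi=np.zeros((480,640),bool); roi[232:315,190:232]=1
m=roi&(hsv[...,2]<110)&(hsv[...,1]>60)&(w[...,2]>0.05)&(w[...,2]<.2)
p=w[m]; print('joint top n',len(p),p.min(0),p.max(0))
c=p.mean(0); d=np.linalg.svd(p-c)[2][0]; d*=np.sign(d[0]); print(c,d,'slope',np.degrees(np.arcsin(d[2])),'yaw',np.degrees(np.arctan2(d[1],d[0])))
s=(p-c)@d; print('extent',s.min(),s.max())
# steel rail
for n in P:
    ww=P[n]; m=(ww[...,2]>.205)&(ww[...,2]<.245)&(ww[...,0]>.3)&(ww[...,0]<.75)&(ww[...,1]>.05)&(ww[...,1]<.45)
    q=ww[m]; 
    if len(q)>20:
        c2=np.median(q,0); dd=np.linalg.svd(q-q.mean(0))[2][0]; dd*=np.sign(dd[1]); print(n,'rail',len(q),q.mean(0),dd,'yaw-90',np.degrees(np.arctan2(-dd[0],dd[1])),q.min(0),q.max(0))
# scanner
for n in P:
    ww=P[n]; b=(ww[...,0]>.3)&(ww[...,0]<.75)&(ww[...,1]<-.05)&(ww[...,1]>-.3)
    for lo,hi,l in ((.012,.024,'plate'),(.098,.110,'headtop'),(.112,.16,'button'),(.05,.066,'saddletop')):
        m=b&(ww[...,2]>lo)&(ww[...,2]<hi); 
        if l=='saddletop': m&=f['hsv'][...,1]>60 if n=='scene' else T['hsv'][...,1]>60
        cnt=cv2.findContours(m.astype(np.uint8),cv2.RETR_EXTERNAL,cv2.CHAIN_APPROX_NONE)[0]
        for k in cnt:
            if cv2.contourArea(k)<25: continue
            mm=np.zeros((480,640),np.uint8); cv2.drawContours(mm,[k],-1,1,-1); q=ww[(mm>0)&m]
            r=cv2.minAreaRect((q[:,:2]*1000).astype(np.float32))
            print(n,l,len(q),'z',np.median(q[:,2]).round(4),'mean',q.mean(0).round(4),'rect',np.round(r[0],1),np.round(r[1],1),round(r[2],1))
E
python3 m.py
python3 - <<'E'
import cv2
a=cv2.imread('pics/top0.png');b=cv2.imread('pics/scene0.png')
x=cv2.resize(a[225:355,150:310],(400,325),interpolation=cv2.INTER_CUBIC)
y=cv2.resize(a[195:345,360:460],(216,325),interpolation=cv2.INTER_CUBIC)
z=cv2.resize(b[175:290,350:490],(396,325)[:2],interpolation=cv2.INTER_CUBIC)
import numpy as np
top=np.hstack([x,z])[:, :796]
cv2.imwrite('pics/crop1.png',top)
E
```

```text
joint top n 860 [0.43294291 0.25500142 0.05060598] [0.58932719 0.34087238 0.17313921]
[0.51464627 0.29362207 0.11503189] [0.81398907 0.07374881 0.57617958] slope 35.182281017128474 yaw 5.176961703952094
extent -0.10137541865195036 0.07793902934971605
top rail 609 [0.5415319  0.2505005  0.22971488] [-4.64180631e-02  9.98921662e-01 -9.36244673e-04] yaw-90 2.6605162690125073 [0.53211403 0.13151082 0.20622361] [0.55219721 0.37018007 0.23505817]
scene rail 531 [0.54505729 0.25219629 0.22540768] [-4.49799112e-02  9.98987833e-01 -3.41191650e-04] yaw-90 2.578029030167764 [0.53391357 0.13209264 0.20512562] [0.55684497 0.37064485 0.23275075]
top plate 3236 z 0.0198 mean [ 0.4855 -0.1462  0.0197] rect [ 523.4 -153.2] [101.1 298.2] 83.4
top headtop 800 z 0.1063 mean [ 0.6251 -0.1629  0.1062] rect [ 627.9 -165. ] [90.1 75.5] 83.4
top button 396 z 0.1224 mean [ 0.626  -0.1634  0.1235] rect [ 627.2 -165.3] [51.5 49.2] 86.8
top saddletop 65 z 0.0569 mean [ 0.4328 -0.1628  0.0571] rect [ 432.2 -162.3] [20.1 16.3] 86.7
top saddletop 53 z 0.0584 mean [ 0.4368 -0.1224  0.0577] rect [ 437.2 -123.8] [20.4 15.9] 87.3
top saddletop 59 z 0.0581 mean [ 0.5221 -0.1725  0.0574] rect [ 521.7 -172.5] [20.7 15.5] 84.7
top saddletop 54 z 0.0578 mean [ 0.5258 -0.1324  0.058 ] rect [ 525.6 -133.6] [19.9 15.3] 77.7
scene plate 1070 z 0.0174 mean [ 0.5258 -0.1352  0.0175] rect [ 525.1 -153. ] [101.9 303.3] 83.5
scene headtop 521 z 0.1039 mean [ 0.6409 -0.1601  0.1038] rect [ 628.6 -164.8] [90.8 78.5] 82.8
scene button 261 z 0.1194 mean [ 0.6343 -0.1627  0.1206] rect [ 631.7 -163.8] [44.  49.8] 12.0
```

View pics/crop1.png

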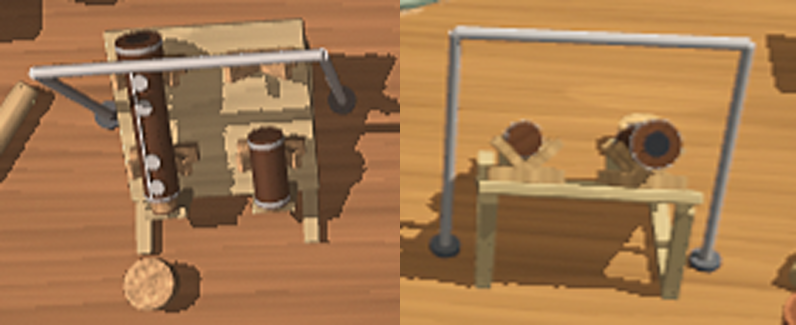

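The crop shows the joint in the +y lane with its keys on top, the collar under and past the rail, and the barrel in the other lane. Next I'll refine the joint axis using the rest's yaw (2.6°) and slope (35°).

```bash
cat >> m.py <<'E'
print('----')
from scipy.optimize import least_squares
Rr=(R.from_euler('z',2.6,degrees=True)*R.from_euler('y',-35,degrees=True)).as_matrix()
o=np.array([.513,.296,.104])
for n,f in (('top',T),('scene',S)):
    q=(P[n]-o)@Rr
    m=(abs(q[...,0])<.11)&(abs(q[...,1])<.028)&(q[...,2]>-.012)&(q[...,2]<.028)&(f['hsv'][...,2]<125)&(f['hsv'][...,1]>50)&(f['hsv'][...,0]<16)
    a=q[m]; print(n,len(a),'x range',np.percentile(a[:,0],[0,2,98,100]).round(4))
    for lo,hi,rad in ((-.07,-.02,.016),(-.02,.02,.016),(.02,.065,.016),(-.07,.065,.016),(.066,.09,.02)):
        b=a[(a[:,0]>lo)&(a[:,0]<hi)]
        if len(b)<15: continue
        g=lambda v:np.hypot(b[:,1]-v[0],b[:,2]-v[1])-rad
        r=least_squares(g,[0,0],loss='soft_l1',f_scale=.001); print('  ',lo,hi,len(b),r.x.round(4),'res',np.median(abs(r.fun)).round(4), 'world', (o+Rr@np.r_[0,r.x]).round(4), np.percentile(b[:,1],[1,99]).round(4))
    k=q[(abs(q[...,0])<.1)&(abs(q[...,1])<.028)&(q[...,2]>.005)&(q[...,2]<.03)&(f['hsv'][...,1]<50)&(f['hsv'][...,2]>110)]
    print('  steel',len(k),k.mean(0).round(4) if len(k) else '', np.percentile(k,[2,98],axis=0).round(4).tolist() if len(k) else '')
# barrel/board for reference, bung
w=P['top']; m=(w[...,2]>.025)&(w[...,2]<.04); m[:320]=0;m[355:]=0;m[:,:190]=0;m[:,230:]=0; print('bung',w[m].mean(0))
E
python3 m.py | sed -n '/----/,$p'
```

```text
----
top 844 x range [-0.093  -0.0795  0.0845  0.0852]
   -0.07 -0.02 251 [0.0036 0.0023] res 0.0012 world [0.5115 0.2995 0.1059] [-0.0246  0.0266]
   -0.02 0.02 207 [0.0041 0.0026] res 0.001 world [0.5113 0.3001 0.1061] [-0.0117  0.0179]
   0.02 0.065 207 [0.0036 0.0025] res 0.0014 world [0.5114 0.2995 0.1061] [-0.0247  0.0276]
   -0.07 0.065 665 [0.0038 0.0025] res 0.0012 world [0.5114 0.2997 0.106 ] [-0.0246  0.0268]
   0.066 0.09 154 [0.0042 0.001 ] res 0.0024 world [0.5122 0.3002 0.1049] [-0.0156  0.021 ]
  steel 187 [0.0051 0.0054 0.0206] [[-0.0704, -0.0051, 0.0161], [0.0804, 0.0164, 0.0245]]
scene 192 x range [-0.1003 -0.0444  0.0867  0.0887]
   -0.07 0.065 30 [0.0032 0.0006] res 0.0005 world [0.5125 0.2992 0.1045] [-0.0221  0.    ]
   0.066 0.09 161 [ 0.0039 -0.0033] res 0.004 world [0.5147 0.3    0.1013] [-0.0159  0.0217]
  steel 2 [ 0.0279 -0.0044  0.0166] [[-0.022, -0.01, 0.0159], [0.0778, 0.0012, 0.0174]]
bung [0.37286571 0.31452836 0.03120697]
```

```bash
cat > go.py <<'E'
from h import *
Rj=(R.from_euler('z',2.6,degrees=True)*R.from_euler('y',-35,degrees=True))*R.from_euler('x',180,degrees=True) # tool aligned on joint
def down(yaw): return R.from_euler('xyz',[180,0,yaw],degrees=True)
def cur():
    s=bot.observe(); return np.array(s['position']),R.from_euler('xyz',s['tool_rot'])
def plan(wps,start=None):
    p,r=start or cur()
    for q,s in wps:
        q=np.array(q,float); d=r.inv().apply(q-p)/.2; v=(r.inv()*s).as_rotvec()/(np.pi/2)
        n=max(np.linalg.norm(d)*200/62.5,np.linalg.norm(v)*90/10.7)
        print(np.round(q,3),'row',np.round(d,3).tolist(),np.round(v,3).tolist(),'rows>=%.1f'%n); p,r=q,s
E
python3 - <<'E'
from go import *
M=np.array([.512,.2995,.1045]); z=Rj.apply([0,0,1]); print(Rj.as_euler('xyz'),z)
plan([((.30,-.45,.33),down(8)),((.45,-.28,.35),down(3)),((.48,-.08,.35),down(3)),((.45,.11,.35),down(3)),((.41,.28,.32),down(2.6)),(M-.12*z,Rj),(M+.002*z,Rj)])
E
```

```text
[ 3.14159265 -0.61086524  0.04537856] [ 0.57298598  0.02601914 -0.81915204]
[ 0.3  -0.45  0.33] row [0.936, -0.587, -0.411] [-0.001, 0.0, 0.061] rows>=3.8
[ 0.45 -0.28  0.35] row [0.861, -0.737, -0.1] [0.0, -0.0, 0.056] rows>=3.6
[ 0.48 -0.08  0.35] row [0.202, -0.991, -0.0] [0.0, 0.0, 0.0] rows>=3.2
[0.45 0.11 0.35] row [-0.1, -0.957, -0.0] [0.0, 0.0, 0.0] rows>=3.1
[0.41 0.28 0.32] row [-0.155, -0.859, 0.15] [0.0, -0.0, 0.004] rows>=2.8
[0.443 0.296 0.203] row [0.17, -0.074, 0.586] [0.0, 0.389, 0.0] rows>=3.3
[0.513 0.3   0.103] row [-0.0, -0.0, 0.61] [0.0, 0.0, 0.0] rows>=2.0
```

```bash
python3 -m inch '[[0.3,-0.2,-0.4,0,0,0.02,0.75],[0.94,-0.59,-0.41,0,0,0.06,0.75],[0.94,-0.59,-0.41,0,0,0.06,0.75],[0.94,-0.59,-0.41,0,0,0.06,0.75],[0.94,-0.59,-0.41,0,0,0.06,0.75],[0.94,-0.59,-0.41,0,0,0.06,0.75]]' 22
python3 -m inch '[[0.86,-0.74,-0.1,0,0,0.056,0.75],[0.86,-0.74,-0.1,0,0,0.056,0.75],[0.86,-0.74,-0.1,0,0,0.056,0.75],[0.86,-0.74,-0.1,0,0,0.056,0.75],[0.86,-0.74,-0.1,0,0,0.056,0.75]]'
python3 -m inch '[[0.2,-1,0,0,0,0,0.75],[0.2,-1,0,0,0,0,0.75],[0.2,-1,0,0,0,0,0.75],[0.2,-1,0,0,0,0,0.75],[0.2,-1,0,0,0,0,0.75]]'
python3 -m inch '[[-0.1,-0.96,0,0,0,0,0.75],[-0.1,-0.96,0,0,0,0,0.75],[-0.1,-0.96,0,0,0,0,0.75],[-0.1,-0.96,0,0,0,0,0.75],[-0.1,-0.96,0,0,0,0,0.75]]'
python3 - <<'E'
from go import *
M=np.array([.512,.2995,.1045]); z=Rj.apply([0,0,1])
plan([((.41,.28,.32),down(2.6)),(M-.12*z,Rj)])
E
```

```text
clock: 0.85
position: [0.3005, -0.4495, 0.3301]
tool_rot: [-3.142, 0.0, 0.141]
force: [0.3, 0.5, 0.5]
grip_width: 0.0643
finger_force: 0.0
clock: 1.48
position: [0.4516, -0.2774, 0.35]
tool_rot: [-3.141, -0.0, 0.055]
force: [-1.0, -0.2, 0.2]
grip_width: 0.0643
finger_force: 0.0
clock: 2.1
position: [0.4796, -0.0778, 0.35]
tool_rot: [3.141, 0.001, 0.052]
force: [-0.0, -1.0, -0.1]
grip_width: 0.0642
finger_force: 0.0
clock: 2.72
position: [0.4503, 0.1118, 0.35]
tool_rot: [3.141, 0.0, 0.05]
force: [-0.4, -0.8, -0.3]
grip_width: 0.0643
finger_force: 0.0
[0.41 0.28 0.32] row [-0.159, -0.85, 0.15] [0.0, 0.0, 0.003] rows>=2.8
[0.443 0.296 0.203] row [0.17, -0.074, 0.586] [0.0, 0.389, 0.0] rows>=3.3
```

```bash
python3 -m inch '[[-0.16,-0.85,0.15,0,0,0,0.75],[-0.16,-0.85,0.15,0,0,0,0.75],[-0.16,-0.85,0.15,0,0,0,0.75],[-0.16,-0.85,0.15,0,0,0,0.75],[-0.16,-0.85,0.15,0,0,0,0.75]]'
python3 -m inch '[[0,-0.03,0.15,0,0.11,0,0.75],[0.05,-0.05,0.3,0,0.22,0,0.75],[0.1,-0.07,0.45,0,0.33,0,0.75],[0.17,-0.07,0.58,0,0.389,0,0.75],[0.17,-0.07,0.58,0,0.389,0,0.75],[0.17,-0.07,0.58,0,0.389,0,0.75]]'
python3 - <<'E'
from go import *
M=np.array([.512,.2995,.1045]); z=Rj.apply([0,0,1])
plan([(M-.002*z,Rj)])
f=frame('scene'); g=frame('top'); a=np.hstack([cv2.resize(f['img'][100:300,330:530],(400,400)),cv2.resize(g['img'][200:400,130:330],(400,400))])
cv2.imwrite('pics/pre.png',a[:,:,::-1])
E
```

```text
clock: 3.35
position: [0.4102, 0.2798, 0.32]
tool_rot: [3.141, 0.0, 0.05]
force: [0.8, -0.2, 0.1]
grip_width: 0.064
finger_force: 0.0
clock: 4.1
position: [0.4357, 0.2943, 0.2031]
tool_rot: [3.129, -0.347, 0.041]
force: [0.2, 0.2, -0.6]
grip_width: 0.0642
finger_force: 0.0
[0.511 0.299 0.106] row [0.189, -0.018, 0.584] [0.009, 0.168, -0.001] rows>=2.0
```

View pics/pre.png

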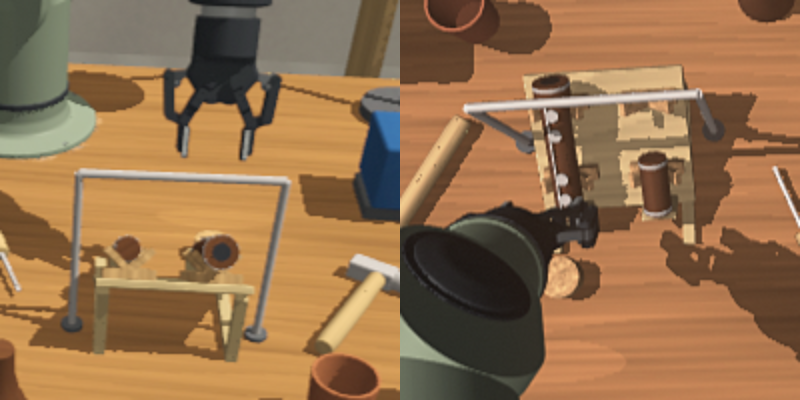

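The gripper is above the joint in line with its lane (scene crop about (215,130), joint end at (218,250)). The tilt is only 20° instead of 35°, so I'll check whether a joint limit is the cause.

```bash
python3 -m inch '[[0,0,0,0,0.1,0,0.75],[0,0,0,0,0.17,0,0.75],[0,0,0,0,0.17,0,0.75],[0,0,0,0,0.17,0,0.75]]'
python3 -c "
from h import *
s=bot.observe();print(np.round(s['qpos'],3))"
```

```text
clock: 4.7
position: [0.4332, 0.3023, 0.2134]
tool_rot: [3.112, -0.596, 0.051]
force: [0.3, 0.7, -0.8]
grip_width: 0.0636
finger_force: 0.0
[-1.764  0.533  1.013  2.282  0.084  0.164 -2.519]
```

Joints 6 and 7 are at their limits and the elbow has swung out. I'll back off and use the half-turned grasp, which unwinds joint 7.

```bash
python3 -m inch '[[0,0,-0.3,0,-0.1,0,0.75],[0,0,-0.6,0,-0.2,0,0.75],[0,0,-0.8,0,-0.3,0,0.75],[0.1,0,-0.8,0,-0.38,0,0.75],[0.1,0,-0.8,0,-0.38,0,0.75]]'
python3 -m inch '[[0,0,0,0,0,-0.12,0.75],[0,0,0,0,0,-0.24,0.75],[0,0,0,0,0,-0.36,0.75],[0,0,0,0,0,-0.48,0.75],[0,0,0,0,0,-0.6,0.75],[0,0,0,0,0,-0.7,0.75],[0,0,0,0,0,-0.8,0.75],[0,0,0,0,0,-0.9,0.75],[0,0,0,0,0,-1,0.75],[0,0,0,0,0,-1,0.75]]'
python3 -m inch '[[0,0,0,0,0,-0.12,0.75],[0,0,0,0,0,-0.24,0.75],[0,0,0,0,0,-0.36,0.75],[0,0,0,0,0,-0.48,0.75],[0,0,0,0,0,-0.6,0.75],[0,0,0,0,0,-0.7,0.75],[0,0,0,0,0,-0.8,0.75],[0,0,0,0,0,-0.9,0.75],[0,0,0,0,0,-1,0.75],[0,0,0,0,0,-1,0.75]]'
python3 -c "
from h import *
s=bot.observe();print(np.round(s['qpos'],3))"
```

```text
clock: 5.32
position: [0.3631, 0.3012, 0.3601]
tool_rot: [3.125, 0.002, 0.03]
force: [-0.7, -0.0, -1.0]
grip_width: 0.0642
finger_force: 0.0
clock: 6.58
position: [0.3615, 0.3013, 0.3588]
tool_rot: [3.141, 0.02, 1.601]
force: [0.4, -0.4, 0.5]
grip_width: 0.064
finger_force: 0.0
clock: 7.82
position: [0.3608, 0.3021, 0.3582]
tool_rot: [-3.121, 0.001, -3.113]
force: [0.2, -0.9, 0.4]
grip_width: 0.0641
finger_force: 0.0
[-1.198  0.172  0.427  1.847 -0.06   1.152  0.847]
```

```bash
sed -i 's/^def down(yaw).*/Rj=Rj*R.from_euler("z",180,degrees=True) # half turn: tool x = -joint x\ndef down(yaw): return R.from_euler("xyz",[180,0,yaw+180],degrees=True)\nM=np.array([.512,.2995,.1045]); zt=Rj.apply([0,0,1])/' go.py
python3 - <<'E'
from go import *
plan([(M-.16*zt,Rj),(M-.10*zt,Rj)])
E
```

```text
[0.42  0.295 0.236] row [-0.296, -0.029, 0.614] [-0.016, -0.388, -0.006] rows>=3.3
[0.455 0.297 0.186] row [-0.0, -0.0, 0.3] [0.0, 0.0, 0.0] rows>=1.0
```

```bash
python3 -m inch '[[-0.1,-0.01,0.15,0,-0.1,0,0.75],[-0.2,-0.02,0.3,0,-0.2,0,0.75],[-0.25,-0.03,0.45,-0.01,-0.3,0,0.75],[-0.3,-0.03,0.61,-0.016,-0.388,-0.006,0.75],[-0.3,-0.03,0.61,-0.016,-0.388,-0.006,0.75],[-0.3,-0.03,0.61,-0.016,-0.388,-0.006,0.75],[-0.3,-0.03,0.61,-0.016,-0.388,-0.006,0.75]]'
python3 - <<'E'
from go import *
print(np.round(bot.observe()['qpos'],3))
plan([(M-.10*zt,Rj),(M-.002*zt,Rj)])
E
```

```text
clock: 8.7
position: [0.4212, 0.2965, 0.2365]
tool_rot: [3.141, 0.61, -3.095]
force: [1.0, -0.0, 0.1]
grip_width: 0.0641
finger_force: 0.0
[-1.615  0.315  0.72   2.304  0.927  0.334 -0.19 ]
[0.455 0.297 0.186] row [0.006, -0.006, 0.301] [0.001, -0.0, 0.001] rows>=1.0
[0.511 0.299 0.106] row [-0.0, 0.0, 0.49] [0.0, 0.0, 0.0] rows>=1.6
```

```bash
python3 -m inch '[[0.006,-0.006,0.2,0,0,0,0.75],[0.006,-0.006,0.4,0,0,0,0.75],[0.006,-0.006,0.6,0,0,0,0.75],[0.006,-0.006,0.75,0,0,0,0.75],[0.006,-0.006,0.82,0,0,0,0.75],[0.006,-0.006,0.82,0,0,0,0.75],[0.006,-0.006,0.82,0,0,0,0.75]]'
python3 - <<'E'
from go import *
print(np.round(bot.observe()['qpos'],3))
plan([(M+.004*zt,Rj)])
f=frame('scene'); g=frame('top'); a=np.hstack([cv2.resize(f['img'][150:300,350:500],(400,400)),cv2.resize(g['img'][200:350,150:300],(400,400))])
cv2.imwrite('pics/at.png',a[:,:,::-1])
E
```

```text
clock: 9.57
position: [0.5144, 0.299, 0.1017]
tool_rot: [3.141, 0.612, -3.094]
force: [-0.2, -0.8, 0.3]
grip_width: 0.0642
finger_force: 0.0
[-1.067  0.642  0.292  2.212  2.013  0.29  -1.222]
[0.514 0.3   0.101] row [0.002, 0.003, 0.002] [0.001, 0.001, 0.001] rows>=0.0
```

View pics/at.png

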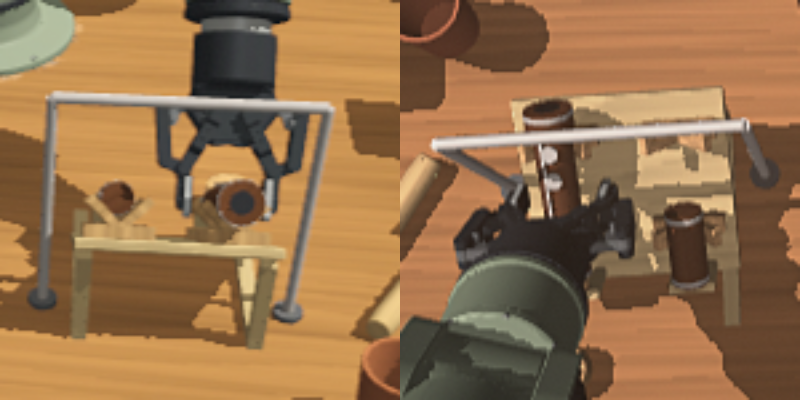

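The joint sits between the fingers, with the pads either side at scene crop (183,195) and (271,195). Closing with a light grip.

```bash
python3 -m inch '[[0,0,0,0,0,0,0.4],[0,0,0,0,0,0,0.35],[0,0,0,0,0,0,0.3],[0,0,0,0,0,0,0.25],[0,0,0,0,0,0,0.25],[0,0,0,0,0,0,0.25]]' 22
```

```text
clock: 10.42
position: [0.513, 0.3011, 0.1012]
tool_rot: [3.141, 0.611, -3.09]
force: [-6.0, 2.9, 10.1]
grip_width: 0.0309
finger_force: 21.4
```

```bash
python3 -m inch '[[0,0,-0.02,0,0,0,0.25],[0,0,-0.05,0,0,0,0.25],[0,0,-0.1,0,0,0,0.25],[0,0,-0.15,0,0,0,0.25],[0,0,-0.15,0,0,0,0.25]]'
python3 - <<'E'
from go import *
p,r=cur();print(np.round(bot.observe()['qpos'],3))
plan([(p+[-.03,0,0],r),(p+[-.13,-.0,.01],r),(p+[-.14,0,.12],r)])
E
```

```text
clock: 11.05
position: [0.4958, 0.2993, 0.1258]
tool_rot: [-3.141, 0.611, -3.09]
force: [0.4, 0.0, -2.5]
grip_width: 0.0311
finger_force: 22.0
[-1.172  0.592  0.386  2.243  1.911  0.245 -1.141]
[0.466 0.299 0.126] row [0.123, 0.008, -0.086] [0.0, 0.0, 0.0] rows>=0.5
[0.366 0.299 0.136] row [0.38, 0.026, -0.327] [0.0, 0.0, 0.0] rows>=1.6
[0.356 0.299 0.246] row [-0.274, 0.002, -0.479] [0.0, 0.0, 0.0] rows>=1.8
```

```bash
python3 -m inch '[[0.06,0.005,-0.045,0,0,0,0.25],[0.12,0.008,-0.09,0,0,0,0.25],[0.19,0.012,-0.14,0,0,0,0.25],[0.26,0.018,-0.19,0,0,0,0.25],[0.33,0.022,-0.24,0,0,0,0.25],[0.33,0.022,-0.24,0,0,0,0.25],[0.33,0.022,-0.24,0,0,0,0.25]]'
python3 - <<'E'
from go import *
p,r=cur();print(np.round(bot.observe()['qpos'],3))
plan([((.40,.25,.30),down(0)),((.40,.07,.30),down(-3)),((.46,-.12,.25),down(-6.6))])
E
```

```text
clock: 11.92
position: [0.4148, 0.2993, 0.1267]
tool_rot: [-3.141, 0.611, -3.091]
force: [0.4, 0.1, -2.1]
grip_width: 0.0314
finger_force: 22.2
[-1.304  0.534  0.332  2.375  1.837  0.349 -1.216]
[0.4  0.25 0.3 ] row [-0.426, -0.243, -0.759] [0.009, 0.389, 0.031] rows>=3.3
[0.4  0.07 0.3 ] row [-0.0, -0.9, -0.0] [0.0, -0.0, 0.033] rows>=2.9
[ 0.46 -0.12  0.25] row [-0.349, -0.933, 0.25] [-0.0, -0.0, 0.04] rows>=3.3
```

```bash
python3 -m inch '[[-0.1,-0.02,-0.15,0,0,0,0.25],[-0.2,-0.05,-0.3,0,0,0,0.25],[-0.3,-0.1,-0.5,0,0.08,0,0.25],[-0.4,-0.15,-0.7,0,0.16,0.01,0.25],[-0.43,-0.2,-0.76,0,0.24,0.02,0.25],[-0.43,-0.24,-0.76,0.005,0.32,0.03,0.25],[-0.43,-0.24,-0.76,0.009,0.389,0.03,0.25],[-0.43,-0.24,-0.76,0.009,0.389,0.03,0.25],[-0.43,-0.24,-0.76,0.009,0.389,0.03,0.25]]'
python3 -m inch '[[0,-0.15,0,0,0,0,0.25],[0,-0.35,0,0,0,0.01,0.25],[0,-0.55,0,0,0,0.02,0.25],[0,-0.75,0,0,0,0.03,0.25],[0,-0.9,0,0,0,0.03,0.25],[0,-0.9,0,0,0,0.03,0.25]]'
python3 -m inch '[[-0.05,-0.15,0,0,0,0.01,0.25],[-0.1,-0.35,0,0,0,0.02,0.25],[-0.2,-0.55,0.05,0,0,0.03,0.25],[-0.3,-0.75,0.15,0,0,0.04,0.25],[-0.35,-0.93,0.2,0,0,0.04,0.25],[-0.35,-0.93,0.25,0,0,0.04,0.25],[-0.35,-0.93,0.25,0,0,0.04,0.25]]'
python3 - <<'E'
from go import *
print(np.round(bot.observe()['qpos'],3))
w=(.479,-.148)
plan([((*w,.18),down(-6.6)),((*w,.07),down(-6.6))])
f=frame('scene'); g=frame('top'); a=np.hstack([cv2.resize(f['img'][100:320,140:360],(400,400)),cv2.resize(g['img'][180:360,320:500],(400,400))])
cv2.imwrite('pics/over.png',a[:,:,::-1])
for n,F in(('top',g),('scene',f)): np.savez('/tmp/%s1.npz'%n,**F)
E
```

```text
clock: 13.05
position: [0.4019, 0.25, 0.3014]
tool_rot: [3.139, -0.004, 3.141]
force: [-0.3, -0.4, -2.7]
grip_width: 0.0316
finger_force: 22.8
clock: 13.8
position: [0.4007, 0.0683, 0.3007]
tool_rot: [-3.141, -0.001, 3.092]
force: [0.4, -0.4, -2.2]
grip_width: 0.0308
finger_force: 22.9
clock: 14.68
position: [0.4619, -0.1179, 0.2499]
tool_rot: [-3.141, -0.003, 3.033]
force: [-0.6, 0.7, -2.1]
grip_width: 0.031
finger_force: 22.9
[-0.292  0.319  0.524  1.994 -0.204  0.881  1.804]
[ 0.479 -0.148  0.18 ] row [-0.102, -0.14, 0.349] [-0.0, -0.002, 0.004] rows>=1.2
[ 0.479 -0.148  0.07 ] row [0.0, -0.0, 0.55] [0.0, 0.0, 0.0] rows>=1.8
```

View pics/over.png

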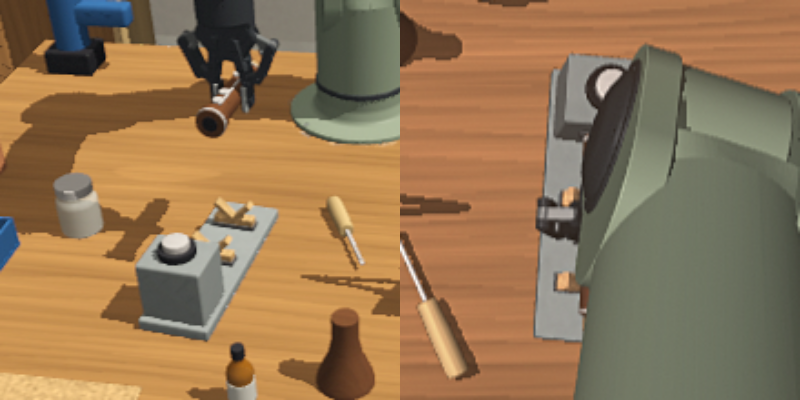

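The scene crop shows the joint held roughly level, keys up, with its collar (210,120) towards the head. Now I'll measure how it sits in the hand.

```bash
cat > held.py <<'E'
from go import *
def held(f,p,r,tag=''):
    w=cloud(f); q=r.inv().apply((w-p).reshape(-1,3)).reshape(w.shape); q[...,0]*=-1; q[...,2]*=-1  # x to collar, z up (y kept: world -y->? )
    h=cv2.cvtColor(f['img'],cv2.COLOR_RGB2HSV)
    m=(abs(q[...,0])<.12)&(abs(q[...,1])<.03)&(q[...,2]>-.04)&(q[...,2]<.03)&(h[...,1]>70)&(h[...,0]<16)&(h[...,2]<140)
    a=q[m]; print(tag,len(a),'x',np.percentile(a[:,0],[0,1,50,99,100]).round(4))
    for lo,hi,R0 in ((.01,.035,.016),(.035,.062,.016),(.066,.084,.02)):
        b=a[(a[:,0]>lo)&(a[:,0]<hi)]
        if len(b)<12: continue
        from scipy.optimize import least_squares
        s=least_squares(lambda v:np.hypot(b[:,1]-v[0],b[:,2]-v[1])-R0,[0,-.003],loss='soft_l1',f_scale=.001)
        print(lo,len(b),'centre y,z',s.x.round(4),np.median(abs(s.fun)).round(4))
    e=a[a[:,0]>np.percentile(a[:,0],97)-.004]; print('end face',len(e),(e.min(0)+e.max(0))/2,e.max(0)-e.min(0))
if __name__=='__main__':
    p,r=cur(); held(dict(np.load('/tmp/scene1.npz')),p,r)
E
python3 held.py
```

```text
295 x [-0.063  -0.0572  0.07    0.0861  0.0872]
0.01 41 centre y,z [-0.0019  0.0023] 0.0007
0.035 42 centre y,z [-0.0023  0.0022] 0.0005
0.066 111 centre y,z [-0.0021  0.0022] 0.0036
end face 112 [ 0.08456848 -0.00059548  0.00112903] [0.00520573 0.03659431 0.03722707]
```

```bash
python3 -m inch '[[-0.05,-0.07,0.1,0,0,0,0.25],[-0.1,-0.14,0.25,0,0,0.004,0.25],[-0.1,-0.14,0.35,0,0,0.004,0.25],[-0.1,-0.14,0.5,0,0,0.004,0.25],[-0.1,-0.14,0.65,0,0,0.004,0.25],[-0.1,-0.14,0.8,0,0,0.004,0.25],[-0.1,-0.14,0.87,0,0,0.004,0.25],[-0.1,-0.14,0.87,0,0,0.004,0.25],[-0.1,-0.14,0.87,0,0,0.004,0.25]]'
python3 - <<'E'
from go import *
import held
plan([((.479,-.148,.07),down(-6.6))])
f=frame('scene'); p,r=cur(); held.held(f,p,r)
cv2.imwrite('pics/low.png',cv2.resize(f['img'][140:300,180:340],(600,600),interpolation=2)[:,:,::-1])
E
```

```text
clock: 15.9
position: [0.4795, -0.1485, 0.0776]
tool_rot: [-3.141, 0.001, 3.027]
force: [-0.5, 0.6, -3.1]
grip_width: 0.0311
finger_force: 22.9
[ 0.479 -0.148  0.07 ] row [0.003, 0.002, 0.038] [-0.0, 0.0, 0.001] rows>=0.1
 206 x [-0.0829 -0.061   0.0345  0.0873  0.0877]
0.01 41 centre y,z [-0.0015  0.0041] 0.0008
0.035 37 centre y,z [-0.0017  0.0038] 0.0007
0.066 37 centre y,z [-0.0014 -0.0005] 0.0023
end face 45 [0.08502481 0.00170474 0.01297899] [0.00531011 0.03661348 0.01768089]
```

View pics/low.png

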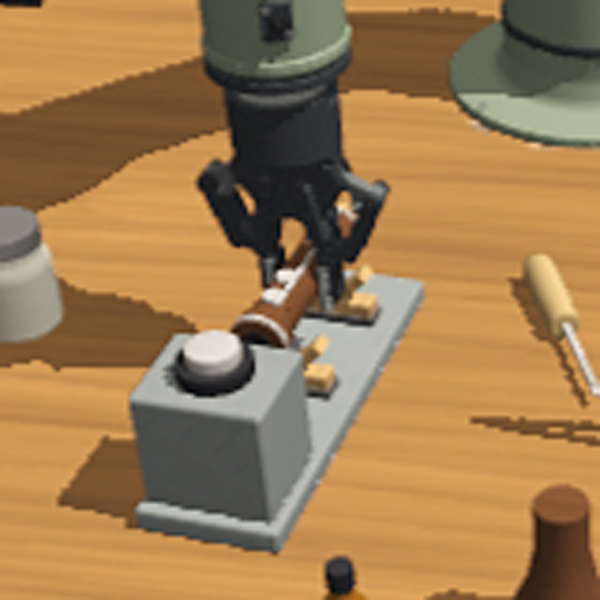

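The joint hangs just above the saddles and in line with them, with the collar (265,320) towards the head. Lowering gently.

```bash
python3 -m inch '[[0,0,0.03,0,0,0,0.25],[0,0,0.06,0,0,0,0.25],[0,0,0.075,0,0,0,0.25],[0,0,0.075,0,0,0,0.25]]'
python3 -m inch '[[0,0,0.005,0,0,0,0.25],[0,0,0.01,0,0,0,0.25],[0,0,0.01,0,0,0,0.25]]'
```

```text
clock: 16.45
position: [0.4786, -0.1486, 0.0612]
tool_rot: [-3.141, -0.001, 3.027]
force: [0.5, -0.3, -2.0]
grip_width: 0.0311
finger_force: 22.9
clock: 16.82
position: [0.4788, -0.1485, 0.0595]
tool_rot: [-3.141, -0.001, 3.027]
force: [-0.5, -0.2, -2.2]
grip_width: 0.0309
finger_force: 22.9
```

```bash
python3 -m inch '[[0,0,0.003,0,0,0,0.25],[0,0,0.006,0,0,0,0.25],[0,0,0.006,0,0,0,0.25]]'
python3 -m inch '[[0,0,0.003,0,0,0,0.25],[0,0,0.003,0,0,0,0.25]]'
```

```text
clock: 17.2
position: [0.4788, -0.1485, 0.0583]
tool_rot: [-3.141, -0.001, 3.027]
force: [-0.3, -0.1, -2.2]
grip_width: 0.0311
finger_force: 22.9
clock: 17.45
position: [0.4789, -0.1485, 0.0578]
tool_rot: [-3.141, -0.001, 3.027]
force: [0.5, 0.6, -0.5]
grip_width: 0.0312
finger_force: 23.1
```

```bash
python3 -m inch '[[0,0,0.003,0,0,0,0.25],[0,0,0.003,0,0,0,0.25]]'
python3 -m inch '[[0,0,0,0,0,0,0.4],[0,0,0,0,0,0,0.5],[0,0,0,0,0,0,0.65],[0,0,0,0,0,0,0.75],[0,0,0,0,0,0,0.75],[0,0,0,0,0,0,0.75]]'
python3 -m inch '[[0,0,-0.15,0,0,0,0.75],[0,0,-0.35,0,0,0,0.75],[0,0,-0.6,0,0,0,0.75],[0,0,-0.85,0,0,0,0.6],[0,0,-0.85,0,0,0,0.3],[0,0,-0.85,0,0,0,0]]'
python3 - <<'E'
from go import *
u=R.from_euler('z',-6.6,degrees=True)
b=np.array([.479,-.148,0])+u.apply([.150,0,.20])
print(b); plan([(b,down(-6.6))])
g=frame('top'); f=frame('scene')
for n,F in (('top',g),('scene',f)):
    q=u.inv().apply((cloud(F)-[.479,-.148,0]).reshape(-1,3)).reshape(480,640,3); h=cv2.cvtColor(F['img'],cv2.COLOR_RGB2HSV)
    m=(q[...,2]>.115)&(q[...,2]<.14)&(abs(q[...,0]-.15)<.04)&(abs(q[...,1])<.04)&(h[...,2]>150); a=q[m]
    if len(a): print(n,'button',len(a),(a.min(0)+a.max(0))/2,np.median(a,0))
    m=(abs(q[...,0])<.12)&(abs(q[...,1])<.03)&(q[...,2]>.04)&(q[...,2]<.09)&(h[...,1]>70)&(h[...,0]<14)&(h[...,2]<110); a=q[m]
    if len(a): print(n,'joint',len(a),np.percentile(a,[1,99],axis=0).round(4).tolist())
cv2.imwrite('pics/laid.png',cv2.resize(f['img'][140:300,180:340],(600,600),interpolation=2)[:,:,::-1])
E
```

```text
clock: 17.7
position: [0.479, -0.1483, 0.0573]
tool_rot: [3.142, -0.001, 3.027]
force: [-1.0, 3.2, 6.7]
grip_width: 0.0309
finger_force: 23.6
clock: 18.45
position: [0.4788, -0.1485, 0.0571]
tool_rot: [-3.141, -0.001, 3.027]
force: [0.7, 0.5, -0.7]
grip_width: 0.0638
finger_force: 0.0
clock: 19.2
position: [0.4788, -0.1482, 0.2268]
tool_rot: [-3.141, -0.001, 3.027]
force: [-0.1, -0.3, -0.5]
grip_width: 0.0152
finger_force: 0.0
[ 0.62800591 -0.16524057  0.2       ]
[ 0.628 -0.165  0.2  ] row [-0.751, 0.0, 0.133] [-0.0, -0.001, 0.001] rows>=2.4
top button 181 [0.14994697 0.00021496 0.12816026] [0.14930196 0.00131143 0.12868312]
top joint 436 [[-0.0844, -0.0154, 0.059], [0.0763, 0.0186, 0.082]]
scene button 129 [ 0.14707866 -0.0036795   0.12275937] [0.15207816 0.00242959 0.12579687]
scene joint 55 [[-0.0648, -0.0092, 0.0486], [0.0496, 0.0176, 0.0756]]
```

View pics/laid.png

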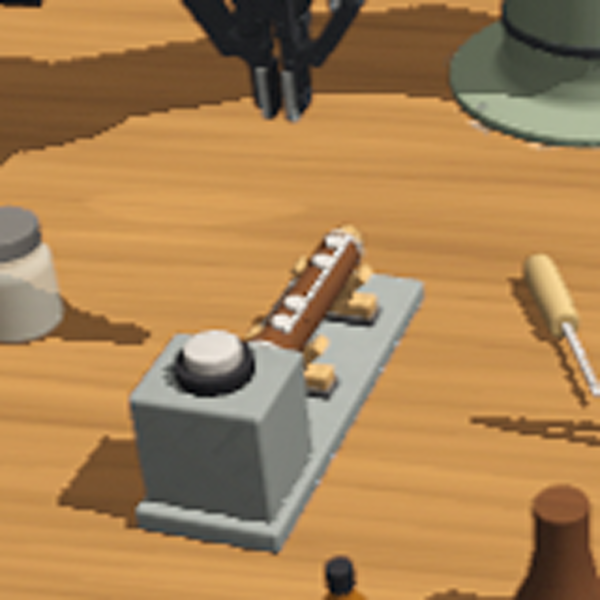

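The joint lies in both saddles, keys up, with the collar facing the head. Next is the button at scene crop (215,352), whose top is about 0.127 m high.

```bash
python3 -m inch '[[-0.2,0,0,0,0,0,0],[-0.5,0,0,0,0,0,0],[-0.75,0,0.1,0,0,0,0],[-0.75,0,0.2,0,0,0,0],[-0.75,0,0.3,0,0,0,0],[-0.75,0,0.37,0,0,0,0],[-0.75,0,0.37,0,0,0,0]]'
python3 -m inch '[[0,0,0.01,0,0,0,0],[0,0,0.02,0,0,0,0],[0,0,0.025,0,0,0,0],[0,0,0.025,0,0,0,0]]'
```

```text
clock: 20.18
position: [0.6271, -0.1655, 0.1523]
tool_rot: [-3.141, -0.002, 3.027]
force: [0.5, -0.4, 0.1]
grip_width: -0.0002
finger_force: 0.0
clock: 20.68
position: [0.6279, -0.1656, 0.1481]
tool_rot: [-3.141, -0.001, 3.027]
force: [0.0, -0.8, -1.2]
grip_width: 0.0003
finger_force: 0.0
```

```bash
for i in 1; do python3 -m inch '[[0,0,0.01,0,0,0,0],[0,0,0.015,0,0,0,0],[0,0,0.015,0,0,0,0]]'; done
python3 -m inch '[[0,0,0.01,0,0,0,0],[0,0,0.01,0,0,0,0]]'
python3 -m inch '[[0,0,0.01,0,0,0,0],[0,0,0.01,0,0,0,0]]'
```

```text
clock: 21.05
position: [0.6279, -0.1656, 0.1449]
tool_rot: [-3.141, -0.001, 3.027]
force: [0.2, 0.7, -0.2]
grip_width: 0.0001
finger_force: 0.0
clock: 21.3
position: [0.628, -0.1657, 0.143]
tool_rot: [-3.141, -0.001, 3.027]
force: [-0.9, -0.1, 2.1]
grip_width: 0.0001
finger_force: 1.0
clock: 21.55
position: [0.628, -0.1657, 0.141]
tool_rot: [-3.141, -0.001, 3.027]
force: [0.9, -0.3, 3.0]
grip_width: 0.0001
finger_force: 1.6
```

```bash
python3 -m inch '[[0,0,0.01,0,0,0,0],[0,0,0.01,0,0,0,0]]'
python3 -m inch '[[0,0,0.006,0,0,0,0],[0,0,0.006,0,0,0,0]]'
python3 -m inch '[[0,0,0.003,0,0,0,0],[0,0,0.003,0,0,0,0]]'
```

```text
clock: 21.8
position: [0.628, -0.1657, 0.139]
tool_rot: [-3.141, -0.001, 3.027]
force: [0.5, -0.7, 4.3]
grip_width: 0.0003
finger_force: 2.1
clock: 22.05
position: [0.628, -0.1657, 0.1381]
tool_rot: [-3.141, -0.0, 3.027]
force: [-0.4, -0.1, 8.8]
grip_width: -0.0003
finger_force: 4.0
clock: 22.3
position: [0.628, -0.1657, 0.1379]
tool_rot: [-3.141, -0.0, 3.027]
force: [-3.0, 1.3, 14.4]
grip_width: 0.0001
finger_force: 7.7
```

The force has jumped at the end of travel, so the button has bottomed. I'll nudge once more, then retract and check.

```bash
python3 -m inch '[[0,0,0.002,0,0,0,0],[0,0,0.002,0,0,0,0]]'
python3 -m inch '[[0,0,-0.03,0,0,0,0],[0,0,-0.1,0,0,0,0],[0,0,-0.3,0,0,0,0],[0,0,-0.6,0,0,0,0],[0.3,-0.3,-0.9,0,0,0,0],[0.6,-0.9,-0.9,0,0,0,0],[0.6,-0.9,-0.9,0,0,0,0],[0.6,-0.9,-0.9,0,0,0,0],[0.6,-0.9,-0.9,0,0,0,0]]'
python3 - <<'E'
from go import *
u=R.from_euler('z',-6.6,degrees=True)
for n in('top','scene'):
    F=frame(n); save(F,n+'_end.png'); q=u.inv().apply((cloud(F)-[.479,-.148,0]).reshape(-1,3)).reshape(480,640,3); h=cv2.cvtColor(F['img'],cv2.COLOR_RGB2HSV)
    m=(q[...,2]>.115)&(q[...,2]<.14)&(abs(q[...,0]-.15)<.04)&(abs(q[...,1])<.04)&(h[...,2]>150); a=q[m]
    print(n,'button',len(a),np.median(a,0))
    m=(abs(q[...,0])<.12)&(abs(q[...,1])<.03)&(q[...,2]>.04)&(q[...,2]<.09)&(h[...,1]>70)&(h[...,0]<14)&(h[...,2]<110); a=q[m]
    print(n,'joint',len(a),np.percentile(a,[1,99],axis=0).round(4).tolist())
E
```

```text
clock: 22.55
position: [0.6281, -0.1657, 0.1379]
tool_rot: [-3.141, -0.0, 3.027]
force: [-4.5, 1.3, 19.9]
grip_width: -0.0001
finger_force: 10.1
clock: 23.68
position: [0.4858, -0.3336, 0.3183]
tool_rot: [-3.14, -0.0, 3.022]
force: [0.2, 0.4, 0.0]
grip_width: 0.0
finger_force: 0.0
top button 179 [0.14918611 0.00130319 0.12865234]
top joint 629 [[-0.0814, -0.0186, 0.0566], [0.0767, 0.0185, 0.0827]]
scene button 126 [0.15193243 0.00273536 0.12558976]
scene joint 58 [[-0.0632, -0.0113, 0.0456], [0.0525, 0.0171, 0.0756]]
```

View pics/top_end.png

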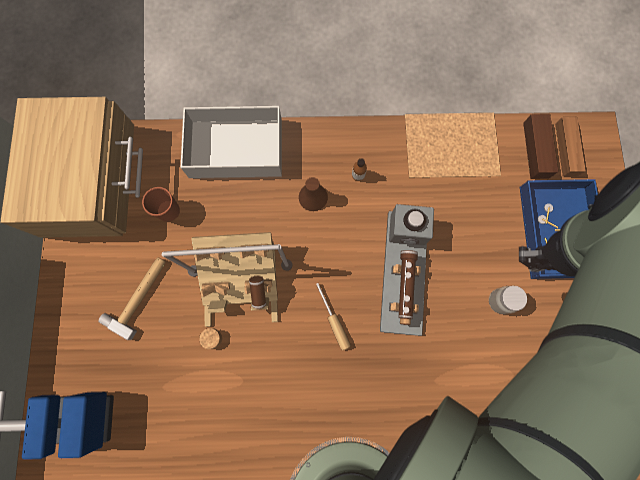

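The joint lies in the cradle at (407,287) with its collar towards the head, and the button is back up at (416,219). The barrel and the other things haven't moved, and the arm is clear.

```bash
python3 -c "
from workcell import bot
print(bot.job_done())"
```

```text
the job is handed in; nothing more can be done
None
```

The joint is lying in the scanner cradle with its collar facing the head, the start button was pressed fully down and sprang back, nothing else appears to have moved, and I've handed the job in (no verdict came back).

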